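# Gauge the thicker weld tab in the bench caliper

### The arm

A 6-joint arm with a two-finger parallel gripper is mounted at the origin on the work surface. World frame = base frame: x ahead of the robot, y to its left, z up, the work surface at z = 0. Lengths are in m, angles in degrees, forces in N, time in s.
With the tool pointing down it reaches from about 0.3 to 0.875 m from the base axis. Payload 6.4 kg.
Tool frame: the origin (TCP) lies at the very end of the fingers, on their centre line; the grasp point (between the pads) lies 19 mm behind it; z points along the fingers, y is the line along which they close (so a half turn about z gives the same grasp; the last joint's range is limited). The gripper opens to 88 mm and grips with 3 to 60 N. Pads are 18 mm wide; open, the fingers measure 123 mm over their backs; the gripper's body (75 mm by 187 mm) begins 45 mm behind the grasp point.
Start: joints at [-87.794, 10.359, 92.074, -0, 77.567, -11.82], TCP at [0.139, -0.558, 0.239] pointing down, gripper open.
Joint ranges: [-171.53, 171.53], [-51.25, 118.39], [17.06, 147.69], [-65.23, 245.23], [0, 150.52], [-178.68, 178.68]. Speed limits (degrees/s): [147.25, 147.25, 172.46, 180, 180, 180].

### API

Orientations are given as [roll, pitch, yaw] about the fixed x, y, z axes, in that order (R = Rz(yaw) Ry(pitch) Rx(roll)).
In Python, from plant import env gives the robot as it stands. The module is installed in compiled form; this text tells all that it offers. Calls block until the motion is done:
- env.reach(position, orientation): joint-space move of the TCP to a pose.
- env.move_straight(position, orientation=None, speed=0.15, f_stop=None): straight line of the TCP; orientation=None keeps the orientation; speed is the mean speed in m/s. With f_stop (N) it stops when the force on the tool has changed by that much, and returns True; else False.
- env.move_j(angles): joint-space move.
- env.command_gripper(opening, newtons=None): finger opening in m; newtons is the grip in N (None keeps the last); returns when the fingers have stopped.
- env.dwell(seconds).
- env.solve_ik(position, orientation): joint angles nearest the present ones, or None.
- env.camera(name): name is "scene" or "top" or "wrist"; returns (picture, depth): 420x560x3 uint8, blue, green, red; 420x560 float32, m along the optical axis (not along the pixel's ray), 0 where there is no reading.
- env.camera_info(name): a dict with "fx", "fy", "cx", "cy" (pixels), "cam_to_world" (4x4, takes a point from camera to world coordinates). Camera axes: x right, y up, looking along -z (the intrinsics and any distortion apply to the point x, -y, -z); pixel columns grow to the right and rows downward; lengths in m; the calibration is good to about 2 mm. A picture is of the moment at which its call begins: read the wrist's pose just before it. camera_info takes no time and is no camera call; for the wrist camera it gives the pose at the moment of the call.
A pose or a line that the arm cannot do raises env.Unreachable and nothing moves.
- env.close_job(): hands the job in, once; it reports no verdict.
Trained networks look in the newest picture that a camera, given by its name, has taken for a name from the list of things; names that differ only in an ending like _2 or _b are one class to them, and where a whole thing is asked for, a point or a joint stands for the part that bears it (a point fixed in the world has none). Each returns a list of dicts, best first, with "p" (0 to 1); they miss things now and then, are a little off and sometimes report something else, mostly with a low value. They report only what shows in the picture. A call takes as long as a camera call. They do not tell look-alikes from the thing itself.
- env.boxes_of(camera, thing): "xyz" ([x, y, z] in m, in world coordinates, good to about 4 mm: the middle of the surface that is visible of it).
- env.outline_of(camera, thing): "pixels" (420x560 bool, what is visible of it).
Readings, each from a call of its own:
- env.read_clock(): time.
- env.read_joint_positions(): joint angles.
- env.read_joint_vel(): joint speeds.
- env.read_joint_torque(): joint torques, N m.
- env.read_eef_pos(): TCP position.
- env.read_ee_rot(): TCP orientation.
- env.read_force(): force on the tool from outside, world axes, zero at the start.
- env.read_torque(): the same for the moment, N m.
- env.read_width(): finger opening in m.
Only numpy, scipy, OpenCV 4.12 (cv2) and the standard library are available. Lean on these libraries where they do the work, as an engineer would, in place of code of your own. Each camera call takes 0.05 s, during which the arm holds its last target. There are 200 camera calls.

### The job

Of the two aluminium tabs leaning in the angle-iron rest, gauge the thicker one: first slide the bench caliper's jaw open, then stand that tab upright on its short edge on the caliper bed, centred between the jaws and facing them squarely, without dropping it, and let go. Then slide the jaw gently shut on it until the tab sits against the fixed jaw and the sprung pad is pressed in about half its travel, never to its stop, and leave it so. Do not disturb the other tab or anything else on the bench.

Things in the scene. Friction and masses are not known exactly. Their poses are not given: they have to be found in the camera images.
- caliper: Bench caliper fixed to the bench. Grey bed, top 12 mm above the bench, 100 mm wide (y), from x = -165 to +105 mm of the origin, which lies on the bench under the centreline. +x points from sliding to fixed jaw, away from the robot within 0.3 rad of world x. Fixed jaw: steel block 60 wide, 28 thick, top 57 mm above the bench, its face at x = +65 mm looking to -x.
- fixed_face (a point): Point on the face of the fixed jaw (x = +65 mm in the caliper's frame, centreline, 34.5 mm above the bench). Axes as the caliper's.
- jaw (a joint): Sliding jaw, m: gap from the fixed face to the pad's face with the pad out. 0 = shut, grows to 0.060 as the jaw slides to the caliper's -x; starts nearly shut (0.001 to 0.012). Dry friction of about 12 N keeps it where it is left. Steel block 60 wide, 55 long, top 49 mm above the bench, behind the pad, with a thumb post on top.
- thumb_post (a point): Top centre of the sliding jaw's thumb post, 96 mm above the bench, on the centreline, 60 mm behind (-x of) the face of the pad when out. The post rises from the block (49 mm above the bench), 24 mm along the caliper's x and 12 mm across, to be pinched across from above; moves with the jaw. Axes as the caliper's.
- pad (a joint): How far the sprung pad on the jaw's front is pressed in, m: 0 = out, 0.010 = at its stop. Spring force 4 N when out to 8 N at the stop, less than the jaw's friction, so it stays pressed when let go. Steel plate 50 wide, 10 thick, 15 to 51 mm above the bench, 10 mm proud of the jaw block when out. With a tab of thickness t pressed on the fixed jaw, pad = t - jaw.
- pad_face (a point): Centre of the pad's front face, 34.5 mm above the bench; moves with jaw and pad. Axes as the caliper's.
- rest: Fixed angle-iron rest, 250 mm long (y), foot 100 mm wide; origin under the foot's centre. Its 90 degree V runs along y, inner corner 26 mm above the origin. Steep leg, 45 mm long, leans to the rest's -x (towards the robot within 0.3 rad), 28 degrees from vertical; the tabs lie on it, foot edge on the other leg, and their top 40 mm stand past it, free on both faces.
- thick_tab: Thicker aluminium tab, 85 long (z) x 60 wide (y) x 16 mm thick (x), 0.18 to 0.28 kg, dark bolt hole. Origin: middle of the lower short edge of the face lying on the steep leg (solid x 0 to +16, y -30 to +30, z 0 to 85 mm). Starts in the rest with the rest's yaw, its z leaning 28 degrees from vertical to the rest's -x; at either end of the rest.
- thin_tab: The thinner bare aluminium tab: 85 x 60 x 8 mm, about 0.11 kg, same axes, origin and lean (solid from x = 0 to +8 mm), beside the thick one in the rest, centres about 110 mm apart. Not to be disturbed.
- pipe_spool: Bystander: metal pipe spool with two flanges 90 mm across, 100 mm high, standing on the bench; origin at the centre of its underside.
- wrench: Bystander: steel wrench lying on the bench between the robot and the work.
Things that resemble listed ones, but are neither listed nor needed, are in the scene too. What is shaped like the thick_tab but red is not meant.

How it is judged:
By the outcome, as a careful person would: the job done as asked, in the order asked, and still so for the second after the job is handed in, with the robot touching nothing.
It also fails if it takes over 72 s, if anything falls off the work surface, if the arm or the gripper's body presses on something with over 40 N, if the wrist force passes 120 N, or if a joint passes its speed limit or range.

## Working session

There is one attempt and no reset: what is moved stays moved. The work goes in short steps, each a Python script; the robot and the scene stay as the last script left them, time stands still between calls to the robot, and variables do not carry over. Pictures are saved under pics/ and viewed, on a budget of 10 in all, crops included, one or two more only if the job needs it, and the job is handed in when it is done.

```bash
mkdir -p pics; python3 - <<'E'
from plant import env
import cv2,numpy as np
ims=[]
for c in ["scene","top"]:
    im,d=env.camera(c); cv2.imwrite(f"pics/{c}0.png",im); np.save(f"pics/{c}0d.npy",d)
    i=env.camera_info(c); print(c,{k:(np.round(v,4).tolist() if k=="cam_to_world" else v) for k,v in i.items()})
    for t in ["caliper","fixed_face","thumb_post","pad_face","jaw","rest","thick_tab","thin_tab","pipe_spool","wrench"]:
        try: r=env.boxes_of(c,t)
        except Exception as e: print(t,e); continue
        print(t,[(round(x["p"],2),np.round(x["xyz"],3).tolist()) for x in r[:4]])
print(env.read_clock(),env.read_ee_rot())
E
```

```text
scene {'fx': 437.4288810847186, 'fy': 437.4288810847186, 'cx': 280.8073912020758, 'cy': 207.9346784000169, 'cam_to_world': [[-0.6577, -0.6354, 0.4047, 0.9226], [0.7533, -0.5521, 0.3574, 0.3311], [-0.0036, 0.5399, 0.8417, 0.8457], [0.0, 0.0, 0.0, 1.0]]}
caliper [(0.72, [0.606, -0.151, 0.012]), (0.63, [0.581, 0.241, 0.069])]
fixed_face [(0.97, [0.604, -0.159, 0.011]), (0.48, [0.371, 0.012, 0.009])]
thumb_post [(0.66, [0.621, -0.152, 0.052])]
pad_face [(0.77, [0.655, -0.154, 0.045])]
jaw [(0.79, [0.62, -0.164, 0.049]), (0.63, [0.585, 0.125, 0.077])]
rest [(0.78, [0.624, 0.194, 0.034])]
thick_tab [(0.92, [0.466, 0.2, 0.015]), (0.76, [0.735, 0.163, 0.015]), (0.68, [0.584, 0.124, 0.077])]
thin_tab [(0.83, [0.579, 0.242, 0.067])]
pipe_spool [(0.83, [0.784, 0.019, 0.1])]
wrench [(0.69, [0.372, 0.012, 0.009])]
top {'fx': 512.6000534448773, 'fy': 512.6000534448773, 'cx': 283.29713001738816, 'cy': 208.68828338616254, 'cam_to_world': [[0.0511, 0.9763, -0.2105, 0.3525], [-0.9987, 0.0494, -0.0133, 0.0143], [-0.0026, 0.2109, 0.9775, 1.0967], [0.0, 0.0, 0.0, 1.0]]}
caliper [(0.61, [0.568, -0.167, 0.011])]
fixed_face [(0.67, [0.576, -0.167, 0.015])]
thumb_post [(0.75, [0.615, -0.163, 0.053])]
pad_face [(0.6, [0.655, -0.16, 0.048])]
jaw [(0.91, [0.613, -0.165, 0.05])]
rest []
thick_tab [(0.93, [0.577, 0.121, 0.094]), (0.78, [0.46, 0.2, 0.017])]
thin_tab [(0.84, [0.578, 0.242, 0.08])]
pipe_spool [(0.77, [0.764, 0.009, 0.101])]
wrench [(0.9, [0.358, 0.019, 0.004])]
1.1 [1.79997824e+02 5.52603730e-04 1.40270007e+01]
```

View pics/scene0.png

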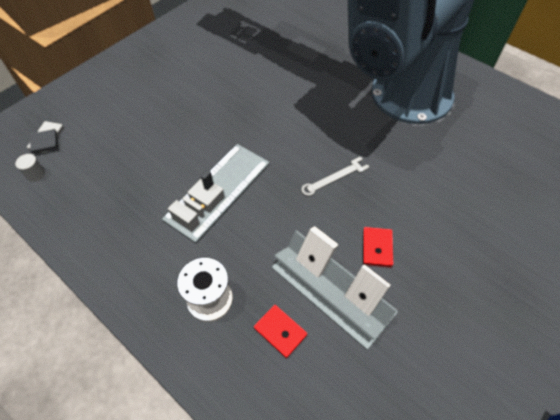

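View pics/top0.png

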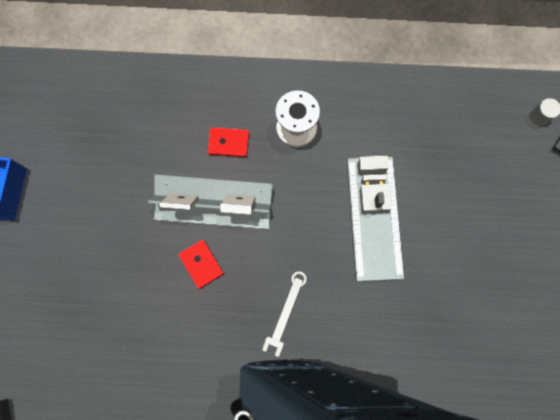

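The scene shows the caliper (top 375,215), the rest with two tabs (top 178,202 and 238,204), red decoys, the spool and the wrench. I need a close look to tell which tab is thicker, so I'll fit rough poses and move the wrist camera over both.

```bash
cat > h.py <<'E'
from plant import env
import cv2,numpy as np
from scipy.spatial.transform import Rotation as R
def ray(i,u,v):
    T=np.array(i["cam_to_world"]); return T[:3,:3]@np.array([(u-i["cx"])/i["fx"],-(v-i["cy"])/i["fy"],-1.]),T[:3,3]
def at_z(i,u,v,z):
    d,o=ray(i,u,v); return o+d*(z-o[2])/d[2]
def cloud(i,d):
    v,u=np.mgrid[:420,:560]; T=np.array(i["cam_to_world"])
    P=np.stack([(u-i["cx"])/i["fx"]*d,-(v-i["cy"])/i["fy"]*d,-d],-1)
    P=P@T[:3,:3].T+T[:3,3]; P[d<=0]=np.nan; return P
def shot(n,cam="wrist"):
    i=env.camera_info(cam); im,d=env.camera(cam); cv2.imwrite(f"pics/{n}.png",im); np.savez(f"pics/{n}.npz",d=d,im=im,**{k:v for k,v in i.items()}); return i,im,d
def load(n):
    z=np.load(f"pics/{n}.npz"); i={k:z[k] for k in("fx","fy","cx","cy","cam_to_world")}; return i,z["im"],z["d"]
E
python3 - <<'E'
from h import *
i=env.camera_info("top")
for z,l in ((.012,[(349,158),(393,156),(403,277),(358,281)]),(.005,[(155,175),(272,183),(270,229),(154,219)])):
    print([np.round(at_z(i,*p,z)[:2],3).tolist() for p in l])
for n,p in(("wc",[.52,-.16,.36]),("wr",[.50,.18,.36])):
    env.reach(p,[180,0,0]); print(env.read_clock(),env.read_joint_positions()); shot(n)
    print(np.round(env.camera_info("wrist")["cam_to_world"],3).tolist())
    for t in (["thumb_post","pad_face","jaw","fixed_face"] if n=="wc" else ["thick_tab","thin_tab"]):
        print(t,[(round(x["p"],2),np.round(x["xyz"],3).tolist()) for x in env.boxes_of("wrist",t)[:4]])
a=cv2.imread("pics/wc.png");b=cv2.imread("pics/wr.png");cv2.imwrite("pics/w2.png",cv2.resize(np.vstack([a,b]),(400,600)) if 0 else np.hstack([cv2.resize(a,(400,300)),cv2.resize(b,(400,300))]))
E
```

```text
[[0.708, -0.11], [0.717, -0.207], [0.452, -0.23], [0.439, -0.136]]
[[0.649, 0.316], [0.644, 0.057], [0.541, 0.056], [0.55, 0.308]]
3.1333 [-2.96832970e+01  2.07977880e+00  8.73246687e+01 -1.22455987e-02
  9.06219938e+01  6.03738965e+01]
[[-0.0, 0.946, 0.326, 0.604], [-1.0, -0.0, 0.0, -0.161], [0.001, -0.326, 0.946, 0.506], [0.0, 0.0, 0.0, 1.0]]
thumb_post [(0.61, [0.621, -0.163, 0.047])]
pad_face [(0.6, [0.652, -0.165, 0.053]), (0.31, [0.599, -0.167, 0.013])]
jaw [(0.92, [0.62, -0.167, 0.05])]
fixed_face [(0.8, [0.598, -0.17, 0.016]), (0.4, [0.406, 0.001, 0.007])]
4.6667 [ 6.90671014e+00  3.80692468e-01  8.90229985e+01 -2.43311941e-02
  9.05927068e+01  9.69608135e+01]
[[-0.001, 0.946, 0.325, 0.585], [-1.0, -0.001, 0.001, 0.179], [0.001, -0.325, 0.946, 0.507], [0.0, 0.0, 0.0, 1.0]]
thick_tab [(0.94, [0.58, 0.125, 0.088]), (0.85, [0.461, 0.2, 0.018]), (0.63, [0.715, 0.16, 0.016])]
thin_tab []
```

View pics/w2.png

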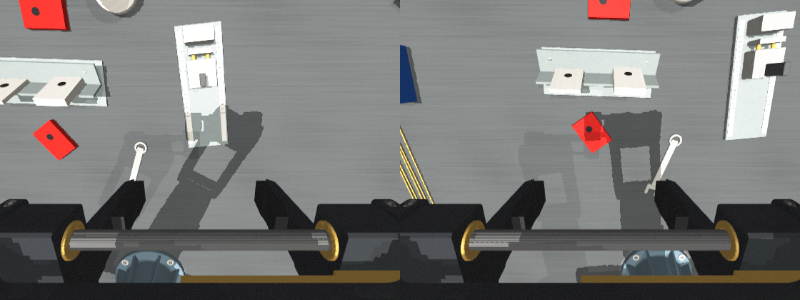

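```bash
python3 - <<'E'
from h import *
def rect(P,n):
    P=P[:,:2]; r=cv2.minAreaRect((P*1000).astype(np.float32)); print(n,len(P),np.round(r[0],1),np.round(r[1],1),round(r[2],2), 'med',np.round(np.median(P,0)*1000,1))
S={"wc":load("wc"),"wr":load("wr")}
it=env.camera_info("top"); S["top"]=(it,None,np.load("pics/top0d.npy")); S["scene"]=(env.camera_info("scene"),None,np.load("pics/scene0d.npy"))
for n,(i,im,d) in S.items():
    P=cloud(i,d).reshape(-1,3); x,y,z=P.T
    print("==",n)
    if n in("wc","top","scene"):
        m=(x>.42)&(x<.74)&(y<-.08)&(y>-.26)
        rect(P[m&(z>.007)&(z<.11)],"bed")
        for a,b,t in((.045,.0525,"block+pad"),(.054,.06,"fixed"),(.09,.1,"post")):
            q=m&(z>a)&(z<b)
            if q.sum()>10: rect(P[q],t); print('  z',np.median(z[q]).round(4))
    m=(x>.5)&(x<.68)&(y>.03)&(y<.34)
    if n!="wc":
        rect(P[m&(z>.003)&(z<.03)],"rest")
        for lo,hi in((.05,.18),(.185,.31)):
            q=m&(z>.06)&(y>lo)&(y<hi); Q=P[q]
            s=np.c_[Q[:,0],Q[:,2]-.026]@[np.cos(np.radians(28)),np.sin(np.radians(28))]
            h,e=np.histogram(s*1000,bins=np.arange(540,620,2)); print(lo,len(Q),'y',np.round(np.percentile(Q[:,1],[1,50,99]),4),'ztop',np.percentile(Q[:,2],99).round(4)); print([(int(a),int(b)) for a,b in zip(e,h) if b>8])
            c=np.median(s); k=abs(s-c)<.003; A=Q[k]-Q[k].mean(0); print('normal',np.linalg.svd(A,full_matrices=False)[2][2].round(3), Q[k].mean(0).round(4))
E
```

```text
== wc
bed 10541 [ 577.3 -169. ] [270.4 100.1] 5.52 med [ 595.6 -167.5]
block+pad 1687 [ 628.8 -164. ] [86.9 59.9] 5.44 med [ 620.7 -163.2]
  z 0.0501
fixed 1015 [ 675.8 -159.4] [47.8 60.1] 5.15 med [ 685.5 -159. ]
  z 0.0579
post 165 [ 600.1 -166.4] [22.9 12.1] 0.25 med [ 600.3 -167. ]
  z 0.0969
== wr
rest 2085 [589.7 184.6] [178.9 307.4] 0.03 med [564.6 184.4]
0.05 31650 y [0.0971 0.1284 0.1788] ztop 0.4631
[(540, 455), (600, 10), (602, 17), (604, 33), (606, 94), (608, 137), (610, 155), (612, 176), (614, 185), (616, 203)]
normal [0.834 0.02  0.551] [0.5233 0.14   0.444 ]
0.185 28322 y [0.1861 0.2306 0.2647] ztop 0.463
[(600, 10), (602, 18), (604, 41), (606, 91), (608, 134), (610, 159), (612, 164), (614, 200), (616, 194)]
normal [ 0.854 -0.037  0.518] [0.5258 0.2235 0.4412]
== top
bed 5729 [ 585.8 -172. ] [167.9 306.5] 88.5 med [ 573.5 -165.1]
block+pad 704 [ 643.3 -162.8] [114.8  61. ] 5.12 med [ 623. -160.]
  z 0.0491
fixed 337 [ 645.1 -160.8] [111.7  59.8] 3.14 med [ 685.6 -158.3]
  z 0.0571
post 72 [ 601.  -167.1] [22.9 12.9] 5.9 med [ 600.5 -166.4]
  z 0.096
rest 2429 [590.  18
[... 157 characters left out ...]
 0.0992]
0.185 411 y [0.1879 0.2411 0.3044] ztop 0.1068
[]
normal [-0.867  0.024 -0.499] [0.5739 0.2431 0.0878]
== scene
bed 4271 [ 578.7 -169.9] [270.9 102.3] 5.41 med [ 605.7 -157.1]
block+pad 595 [ 644.7 -164.2] [114.4  63.1] 5.76 med [ 627.8 -159.6]
  z 0.0494
fixed 341 [ 646.7 -164.3] [110.3  61.8] 6.36 med [ 686.5 -160.8]
  z 0.0573
post 61 [ 601.9 -167.1] [24.6 12.6] 4.73 med [ 603.4 -165.8]
  z 0.0956
rest 1897 [589.3 185.1] [309.9 179. ] 89.81 med [633.1 196.5]
0.05 966 y [0.0625 0.1233 0.1759] ztop 0.1094
[(540, 358), (542, 76)]
normal [ 0.88  -0.019  0.475] [0.58   0.1211 0.086 ]
0.185 965 y [0.1894 0.2444 0.3038] ztop 0.1056
[]
normal [ 0.877 -0.026  0.48 ] [0.576  0.243  0.0841]
```

```bash
python3 - <<'E'
from h import *
S={"wr":load("wr"),"top":(env.camera_info("top"),None,np.load("pics/top0d.npy")),"scene":(env.camera_info("scene"),None,np.load("pics/scene0d.npy"))}
c,sn=np.cos(np.radians(28)),np.sin(np.radians(28))
for n,(i,im,d) in S.items():
    P=cloud(i,d).reshape(-1,3); x,y,z=P.T; print("==",n)
    m=(x>.50)&(x<.68)&(y>.03)&(y<.34)&(z>.004)&(z<.025)
    Q=P[m]; k=(abs(Q[:,0]-.598)<.062)&(abs(Q[:,1]-.184)<.14); r=cv2.minAreaRect((Q[k][:,:2]*1000).astype(np.float32)); print("rest",r)
    for lo,hi in((.05,.18),(.185,.31)):
        q=(x>.5)&(x<.66)&(z>.03)&(z<.13)&(y>lo)&(y<hi); Q=P[q]
        s=(Q[:,0]*c+(Q[:,2]-.026)*sn)*1000; t=(-Q[:,0]*sn+(Q[:,2]-.026)*c)*1000
        h,e=np.histogram(s,bins=np.arange(500,600,2)); print(lo,[(int(a),int(b)) for a,b in zip(e,h) if b>15])
        mo=e[h.argmax()]+1; k=abs(s-mo)<3
        V=Q[k]; nn=np.linalg.svd(V-V.mean(0),full_matrices=False)[2][2]; nn*=np.sign(nn[0]); print(' face',s[k].mean().round(1),'n',nn.round(3),'y',np.round(np.percentile(V[:,1],[2,98]),4),'t',np.round(np.percentile(t[k],[2,98]),1), 'ztop',np.percentile(Q[:,2],99).round(4))
E
```

```text
== wr
rest ((594.794921875, 183.2158660888672), (249.49302673339844, 100.11461639404297), 88.19574737548828)
0.05 [(518, 21), (520, 62), (522, 264), (524, 305), (526, 75), (528, 81), (530, 88), (532, 109), (534, 121), (536, 120), (538, 758), (540, 713), (542, 101), (544, 112), (546, 99), (548, 107), (550, 124), (552, 102), (554, 121), (556, 117), (558, 113), (560, 120), (562, 110), (564, 124), (566, 143), (568, 126), (570, 21)]
 face 539.7 n [ 0.881 -0.015  0.472] y [0.0699 0.1673] t [-278.7 -191.9] ztop 0.1091
0.185 [(522, 31), (524, 161), (526, 230), (528, 337), (530, 74), (532, 107), (534, 1123), (536, 295), (538, 105), (540, 107), (542, 102), (544, 109), (546, 114), (548, 100), (550, 117), (552, 109), (554, 101), (556, 128), (558, 101), (560, 123), (562, 114), (564, 120), (566, 110), (568, 137), (570, 144), (572, 104)]
 face 535.3 n [ 0.878 -0.021  0.478] y [0.1977 0.2794] t [-279.8 -193.8] ztop 0.1053
== top
rest ((597.9461669921875, 184.8141326904297), (123.11296081542969, 276.1620788574219), 0.1928321272134781)
0.05 [(520, 17), (522, 91), (524, 66), (526, 68), (528, 36), (530,
[... 872 characters left out ...]
530, 34), (532, 41), (534, 54), (536, 61), (538, 383), (540, 568), (542, 140), (544, 41), (546, 50), (548, 30), (550, 45), (552, 39), (554, 47), (556, 36), (558, 35), (560, 46), (562, 45), (564, 42), (566, 54), (568, 83), (570, 41)]
 face 540.5 n [ 0.881 -0.015  0.472] y [0.0823 0.1567] t [-279.2 -193.5] ztop 0.1084
0.185 [(524, 66), (526, 194), (528, 236), (530, 123), (532, 97), (534, 551), (536, 541), (538, 95), (540, 42), (542, 40), (544, 50), (546, 43), (548, 48), (550, 47), (552, 41), (554, 47), (556, 48), (558, 42), (560, 49), (562, 45), (564, 55), (566, 48), (568, 44), (570, 77), (572, 90), (574, 34)]
 face 535.8 n [ 0.881 -0.018  0.474] y [0.2126 0.2721] t [-279.8 -195.1] ztop 0.1046
```

Thicknesses from the cloud: the tab at y≈0.12 is 16 mm thick and the one at y≈0.24 is 8 mm, so the first is the target. The caliper's yaw is 5.5° with its origin at (0.607, -0.166). Next I'll open the jaw.

```bash
cat >> h.py <<'E'
YC=5.45; O=np.array([.6072,-.1661]); ex=np.array([np.cos(np.radians(YC)),np.sin(np.radians(YC))]); ey=np.array([-ex[1],ex[0]])
def cal(x,y,z): return [*(O+x*ex+y*ey),z]
def tocal(P): return np.c_[(P[:,:2]-O)@ex,(P[:,:2]-O)@ey,P[:,2]]
E
python3 - <<'E'
from h import *
i,im,d=load("wr"); P=cloud(i,d).reshape(-1,3); psi=np.radians(-1.8); c,sn=np.cos(np.radians(28)),np.sin(np.radians(28))
rx=np.array([np.cos(psi),np.sin(psi)]); X=P[:,:2]@rx; Y=P[:,:2]@[-rx[1],rx[0]]; s=(X*c+(P[:,2]-.026)*sn)*1e3; t=(-X*sn+(P[:,2]-.026)*c)*1e3
q=(Y>.06)&(Y<.2)&(P[:,2]>.03)&(P[:,2]<.13)&(X>.5)&(X<.65); h,e=np.histogram(s[q],bins=np.arange(500,560,1)); print(e[h>60],h[h>60])
f=q&(abs(s-(e[h.argmax()]+.5))<1.5)&(t>t[q].max()-45)
print("face s",s[f].mean(),"Y",np.percentile(Y[f],[0,1,99,100]),"t",np.percentile(t[f],[0,50,99,100]),len(s[f]))
i,im,d=load("wc"); C=tocal(cloud(i,d).reshape(-1,3))*1e3
g=(abs(C[:,1])<20)&(C[:,2]>45)&(C[:,2]<60)&(C[:,0]>20)&(C[:,0]<100); h,e=np.histogram(C[g][:,0],bins=np.arange(20,100,2)); print([(int(a),int(b)) for a,b in zip(e,h)])
p=cal(-.0071,0,.15)
env.command_gripper(.045); env.reach(p,[180,0,YC]); p[2]=.063; print(env.move_straight(p,speed=.12,f_stop=15))
env.command_gripper(0,40); print("w",env.read_width(),env.read_eef_pos(),env.read_force())
env.move_straight(cal(-.0071-.0465,0,.063),speed=.04); print(env.read_force(),env.read_eef_pos())
env.command_gripper(.045); env.move_straight(cal(-.0536,0,.15),speed=.15)
print(env.read_clock())
E
```

```text
Traceback (most recent call last):
IndexError: boolean index did not match indexed array along axis 0; size of axis is 60 but size of corresponding boolean axis is 59
```

```bash
python3 - <<'E'
from h import *
i,im,d=load("wr"); P=cloud(i,d).reshape(-1,3); psi=np.radians(-1.8); c,sn=np.cos(np.radians(28)),np.sin(np.radians(28))
rx=np.array([np.cos(psi),np.sin(psi)]); X=P[:,:2]@rx; Y=P[:,:2]@[-rx[1],rx[0]]; s=(X*c+(P[:,2]-.026)*sn)*1e3; t=(-X*sn+(P[:,2]-.026)*c)*1e3
q=(Y>.06)&(Y<.2)&(P[:,2]>.03)&(P[:,2]<.13)&(X>.5)&(X<.65); h,e=np.histogram(s[q],bins=np.arange(500,560,1)); e=e[:-1]; print(e[h>60],h[h>60])
f=q&(abs(s-(e[h.argmax()]+.5))<1.5)&(t>t[q].max()-45)
print("face s",s[f].mean(),"Y",np.percentile(Y[f],[0,1,99,100]),"t",np.percentile(t[f],[0,50,99,100]),len(s[f]))
i,im,d=load("wc"); C=tocal(cloud(i,d).reshape(-1,3))*1e3
g=(abs(C[:,1])<20)&(C[:,2]>45)&(C[:,2]<60)&(C[:,0]>20)&(C[:,0]<100); h,e=np.histogram(C[g][:,0],bins=np.arange(20,100,2)); print([(int(a),int(b)) for a,b in zip(e,h)])
p=cal(-.0071,0,.15)
env.command_gripper(.045); env.reach(p,[180,0,YC]); p[2]=.063; print(env.move_straight(p,speed=.12,f_stop=15))
env.command_gripper(0,40); print("w",env.read_width(),env.read_eef_pos(),env.read_force())
env.move_straight(cal(-.0071-.0465,0,.063),speed=.04); print(env.read_force(),env.read_eef_pos())
env.command_gripper(.045); env.move_straight(cal(-.0536,0,.15),speed=.15)
print(env.read_clock())
E
```

```text
[519 520 530 533 534 535 536 537 551 554 556] [137 406  63  61  66 330 974 112  61  64  61]
face s 536.3035963016589 Y [0.11050326 0.11130901 0.16960477 0.17015856] t [-233.4090452  -209.62535787 -189.408834   -188.93310446] 734
[(20, 42), (22, 40), (24, 42), (26, 38), (28, 41), (30, 38), (32, 24), (34, 0), (36, 0), (38, 0), (40, 0), (42, 30), (44, 45), (46, 41), (48, 43), (50, 45), (52, 24), (54, 0), (56, 0), (58, 0), (60, 0), (62, 0), (64, 71), (66, 47), (68, 47), (70, 48), (72, 46), (74, 45), (76, 46), (78, 51), (80, 46), (82, 47), (84, 54), (86, 43), (88, 50), (90, 50), (92, 16), (94, 0), (96, 0)]
False
w 0.011673504594481604 [ 0.60022374 -0.16663712  0.06326913] [-0.34359755  1.19368494  2.65457313]
[10.38758645  3.94687117 -4.78547143] [ 0.55616632 -0.17089746  0.06325499]
11.3
```

The post was pinched (11.7 mm) and dragged about 44 mm. Next: pick the thick tab along its own axis.

```bash
cat >> h.py <<'E'
psi=np.radians(-1.8); _c,_s=np.cos(np.radians(28)),np.sin(np.radians(28))
Rr=R.from_euler('z',psi).as_matrix(); xt=Rr@[_c,0,_s]; zt=Rr@[-_s,0,_c]; yt=Rr@[0,1,0]
Rg=R.from_matrix(np.c_[yt,xt,-zt]).as_euler('xyz',degrees=True)
def tabpt(s,y,t): # s,t in rest section coordinates
    return Rr@np.array([s*_c-t*_s,y,0])+np.array([0,0,.026+s*_s+t*_c])
E
python3 - <<'E'
from h import *
shot("wopen"); i,im,d=load("wopen"); C=tocal(cloud(i,d).reshape(-1,3))*1e3
g=(abs(C[:,1])<24)&(C[:,2]>42)&(C[:,2]<60)&(C[:,0]>-60)&(C[:,0]<100); h,e=np.histogram(C[g][:,0],bins=np.arange(-60,100,1)); on=e[:-1][h>4]; br=np.where(np.diff(on)>1)[0]; print("runs",on[0],[(on[b],on[b+1]) for b in br],on[-1])
tip=tabpt(.5287,.1403,-.221); print(tip,Rg)
print(env.solve_ik(tip,Rg),env.solve_ik(tip+.08*zt,Rg))
env.reach(tip+.09*zt,Rg); env.command_gripper(.045)
print(env.move_straight(tip,speed=.1,f_stop=8),env.read_eef_pos()-tip)
env.command_gripper(0,45); print("w",env.read_width(),env.read_force(),env.read_clock())
E
```

```text
runs -60 [(np.int64(-11), np.int64(-1)), (np.int64(9), np.int64(64))] 93
[0.574693   0.12230881 0.0790782 ] [1.52000000e+02 1.27222187e-14 8.82000000e+01]
[  1.21322561  11.0664309  117.78923461  -3.58902154  23.21790572
   5.96008552] [  1.5003844   -1.61381282 120.96280718  -2.86586777  32.72301259
   5.32640079]
False [1.80998491e-04 6.05380898e-05 4.54896206e-04]
w 0.01583095114560455 [-2.01683886  1.45090255  2.90592217] 14.3083
```

```bash
python3 - <<'E'
from h import *
p=np.array(env.read_eef_pos()); 
env.move_straight(p+.06*zt+.006*xt,speed=.1); env.move_straight([.53,.10,.27],speed=.2)
print("w",env.read_width(),env.read_force(),env.read_clock())
env.reach(cal(.0372,0,.20),[180,0,90+YC]); print(env.read_eef_pos(),env.read_ee_rot(),env.read_width(),env.read_clock(),env.read_force())
i,a,d=shot("held"); j,b,_=shot("held_s","scene")
cv2.imwrite("pics/held2.png",np.hstack([cv2.resize(a,(400,300)),cv2.resize(b[110:260,120:320],(400,300))]))
E
```

```text
w 0.0156766033937834 [-1.05834502  0.11216666 -1.71691706] 15.9083
[ 0.64408975 -0.16132383  0.19968565] [-1.79995721e+02 -3.55940109e-02  9.54878406e+01] 0.015573735191212799 17.05 [ 0.48743553 -0.2064954  -1.92108277]
```

View pics/held2.png

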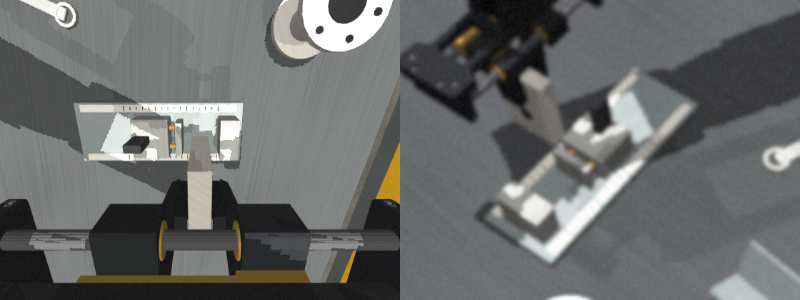

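The tab hangs straight in the fingers above the open gap. I'll check its in-plane tilt from depth, then lower it gently.

```bash
python3 - <<'E'
from h import *
i,im,d=load("held"); C=tocal(cloud(i,d).reshape(-1,3))*1e3
g=(C[:,2]>140)&(C[:,2]<225)&(abs(C[:,0]-37.2)<6)&(abs(C[:,1])<45); Q=C[g]
h,e=np.histogram(Q[:,1],bins=np.arange(-45,46,3)); print(h)
k=(Q[:,1]>25)&(Q[:,1]<37); 
k2=k&(Q[:,2]<190); print("side slope",np.polyfit(Q[k2][:,2],Q[k2][:,1],1),"zmin",np.percentile(Q[k][:,2],[0,1]),len(Q[k2]))
E=C[(C[:,2]>150)&(C[:,2]<190)&(abs(C[:,0]-37.2)<14)&(C[:,1]>22)&(C[:,1]<37)]
for z in(155,170,185):
    r=E[abs(E[:,2]-z)<4]; print(z,np.percentile(r[:,0],[2,98]))
E
```

```text
[  0   0   0   0   0   0   0   0   0   0   0   0   0   0   0   0   0   0
   0   0   0   0   0   0   0 975   0   0   0   0]
side slope [2.22173003e-03 3.08584503e+01] zmin [145.56716951 146.41776662] 391
155 [28.86206813 43.96887109]
170 [28.91551627 43.94342824]
185 [29.0674156  43.77608201]
```

```bash
python3 - <<'E'
from h import *
o=[180,0,90+YC]
env.move_straight(cal(.0376,-.001,.076),o,speed=.12); f0=env.read_force()
hit=env.move_straight(cal(.0376,-.001,.060),o,speed=.015,f_stop=2.0); p=env.read_eef_pos(); print(hit,p,f0,env.read_force(),env.read_width())
env.dwell(.2); env.command_gripper(.023); env.dwell(.2); print(env.read_width(),env.read_force())
env.command_gripper(.040); shot("rel")
env.move_straight([*p[:2],.17],speed=.1)
i,im,d=shot("stand"); C=tocal(cloud(i,d).reshape(-1,3))*1e3
g=(C[:,2]>92)&(C[:,2]<102)&(C[:,0]>10)&(C[:,0]<64)&(abs(C[:,1])<45); print(cv2.minAreaRect(C[g][:,:2].astype(np.float32)),np.median(C[g][:,2]))
g=(C[:,2]>20)&(C[:,2]<90)&(C[:,0]>10)&(C[:,0]<64)&(C[:,1]>15)&(C[:,1]<45); Q=C[g]; print(len(Q),[np.percentile(Q[abs(Q[:,2]-z)<4][:,0],[2,98]).round(1).tolist() for z in(30,60,85)])
print(env.read_clock())
j,b,_=shot("stand_s","scene")
cv2.imwrite("pics/stand2.png",np.hstack([cv2.resize(im,(400,300)),cv2.resize(b[110:260,120:320],(400,300))]))
E
```

```text
True [ 0.64484855 -0.16361945  0.0683137 ] [ 0.20148021  0.02018778 -0.98564077] [ 0.1073173  -1.08164814  4.02450802] 0.01567149335201611
0.0231631619548797 [0.92468309 0.07087315 0.00819893]
((37.207618713378906, -0.8786907196044922), (59.8983039855957, 15.753776550292969), 89.6067123413086) 97.96396318475703
286 [[30.0, 43.9], [29.4, 44.5], [29.9, 44.7]]
21.4083
```

View pics/stand2.png

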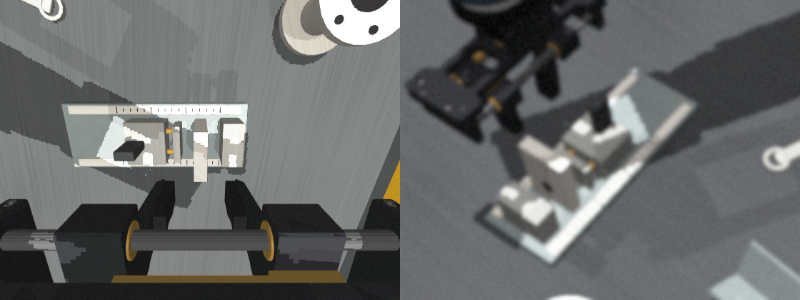

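The tab stands upright: centre 37.2 mm (mid-gap 37.2), 0.9 mm off the centreline and 0.4° off square. Now I'll close the jaw, watching force to detect contact.

```bash
python3 - <<'E'
from h import *
o=[180,0,YC]
env.command_gripper(.045); env.reach(cal(-.0505,0,.17),o); env.move_straight(cal(-.0505,0,.063),speed=.12,f_stop=10)
env.command_gripper(0,40); print("w",env.read_width(),env.read_force(),env.read_clock())
def st():
    p=np.array(env.read_eef_pos()); f=np.array(env.read_force()); return ((p[:2]-O)@ex*1e3).round(2),(f[:2]@ex).round(2)
print(st())
env.move_straight(cal(-.0185,0,.063),speed=.025); print(st(),env.read_clock())
x=-.0185
for k in range(8):
    x+=.001; env.move_straight(cal(x,0,.063),speed=.012); print(round(x*1e3,1),st())
    
print(env.read_clock()); i,im,d=shot("close"); C=tocal(cloud(i,d).reshape(-1,3))*1e3
g=(abs(C[:,1])<24)&(C[:,2]>42)&(C[:,2]<101)&(C[:,0]>-60)&(C[:,0]<100); h,e=np.histogram(C[g][:,0],bins=np.arange(-60,100,1)); on=e[:-1][h>4]; br=np.where(np.diff(on)>1)[0]; print("runs",on[0],[(on[b],on[b+1]) for b in br],on[-1])
g=(C[:,2]>92)&(C[:,2]<102)&(C[:,0]>25)&(C[:,0]<75)&(abs(C[:,1])<45); print(cv2.minAreaRect(C[g][:,:2].astype(np.float32)),np.median(C[g][:,2]))
E
```

```text
w 0.01173591811116197 [-0.73254244  1.44674233  2.14664169] 24.7333
(np.float64(-50.43), np.float64(-0.59))
(np.float64(-20.84), np.float64(-13.19)) 26.1667
-17.5 (np.float64(-19.87), np.float64(-12.55))
-16.5 (np.float64(-18.9), np.float64(-13.3))
-15.5 (np.float64(-17.91), np.float64(-12.69))
-14.5 (np.float64(-16.87), np.float64(-12.24))
-13.5 (np.float64(-15.87), np.float64(-12.05))
-12.5 (np.float64(-14.88), np.float64(-12.94))
-11.5 (np.float64(-13.91), np.float64(-11.75))
-10.5 (np.float64(-12.87), np.float64(-11.91))
28.1667
runs -24 [(np.int64(27), np.int64(47)), (np.int64(63), np.int64(65))] 93
((55.1231575012207, -0.7760181427001953), (16.054548263549805, 60.155906677246094), 0.07890366017818451) 97.8258680464121
```

```bash
python3 - <<'E'
from h import *
def st():
    p=np.array(env.read_eef_pos()); f=np.array(env.read_force()); return ((p[:2]-O)@ex*1e3).round(2),(f[:2]@ex).round(2)
x=-.0105; c0=None
for k in range(9):
    x+=.0005; env.move_straight(cal(x,0,.063),speed=.01); a,f=st(); print(round(x*1e3,1),a,f)
    if f<-15: c0=a; break
print(env.read_clock(),c0); i,im,d=shot("close2"); C=tocal(cloud(i,d).reshape(-1,3))*1e3
g=(C[:,2]>92)&(C[:,2]<102)&(C[:,0]>25)&(C[:,0]<75)&(abs(C[:,1])<45); print(cv2.minAreaRect(C[g][:,:2].astype(np.float32)))
g=(abs(C[:,1])<24)&(C[:,2]>42)&(C[:,2]<101)&(C[:,0]>-60)&(C[:,0]<100); h,e=np.histogram(C[g][:,0],bins=np.arange(-60,100,.5)); on=e[:-1][h>2]; br=np.where(np.diff(on)>.6)[0]; print("runs",on[0],[(on[b],on[b+1]) for b in br],on[-1])
E
```

```text
-10.0 -12.45 -11.43
-9.5 -11.93 -12.98
-9.0 -11.46 -13.77
-8.5 -10.97 -12.75
-8.0 -10.58 -13.78
-7.5 -10.42 -13.94
-7.0 -10.12 -15.99
29.9667 -10.12
((57.26491165161133, -0.8183631896972656), (16.23438262939453, 59.9587516784668), 0.0983426496386528)
runs -21.0 [(np.float64(30.0), np.float64(49.0))] 93.0
```

```bash
python3 - <<'E'
from h import *
def st():
    p=np.array(env.read_eef_pos()); f=np.array(env.read_force()); return ((p[:2]-O)@ex*1e3).round(2),(f[:2]@ex).round(2)
x=-.007; a=-10.1
while a<-6.3 and x<.001:
    x+=.0005; env.move_straight(cal(x,0,.063),speed=.01); a,f=st(); print(round(x*1e3,1),a,f)
    if f<-23: break
print(env.read_clock()); i,im,d=shot("close3"); 
for n in("wc","close2","close3"):
    i,_,d=load(n); C=tocal(cloud(i,d).reshape(-1,3))*1e3
    g=(abs(C[:,1])<24)&(C[:,2]>47)&(C[:,2]<54)&(C[:,0]>10)&(C[:,0]<62); h,e=np.histogram(C[g][:,0],bins=np.arange(10,62,1)); print(n,h.tolist())
cv2.imwrite("pics/close3v.png",cv2.resize(im[100:310,140:420],(800,600)))
E
```

```text
-6.5 -9.66 -15.34
-6.0 -9.22 -17.11
-5.5 -8.76 -16.3
-5.0 -8.3 -16.24
-4.5 -7.86 -16.62
-4.0 -7.4 -16.73
-3.5 -6.93 -17.09
-3.0 -6.47 -16.94
-2.5 -6.01 -18.44
32.2667
wc [24, 25, 24, 22, 25, 25, 24, 23, 24, 27, 23, 23, 25, 24, 21, 27, 25, 24, 23, 25, 26, 23, 23, 3, 0, 0, 0, 0, 0, 0, 0, 0, 1, 30, 25, 24, 27, 25, 25, 26, 27, 27, 27, 2, 0, 0, 0, 0, 0, 0, 0]
close2 [132, 125, 123, 126, 138, 132, 127, 134, 126, 138, 139, 130, 141, 140, 127, 147, 142, 133, 161, 181, 3, 0, 0, 0, 0, 0, 0, 0, 0, 0, 0, 0, 0, 0, 0, 0, 0, 0, 0, 0, 0, 0, 0, 0, 0, 0, 0, 0, 0, 0, 0]
close3 [113, 128, 131, 128, 120, 136, 128, 124, 143, 126, 129, 136, 134, 139, 123, 139, 135, 138, 134, 149, 124, 150, 163, 196, 9, 0, 0, 0, 0, 0, 0, 0, 0, 0, 0, 0, 0, 0, 0, 0, 0, 0, 0, 0, 0, 0, 0, 0, 0, 0, 0]
```

View pics/close3v.png

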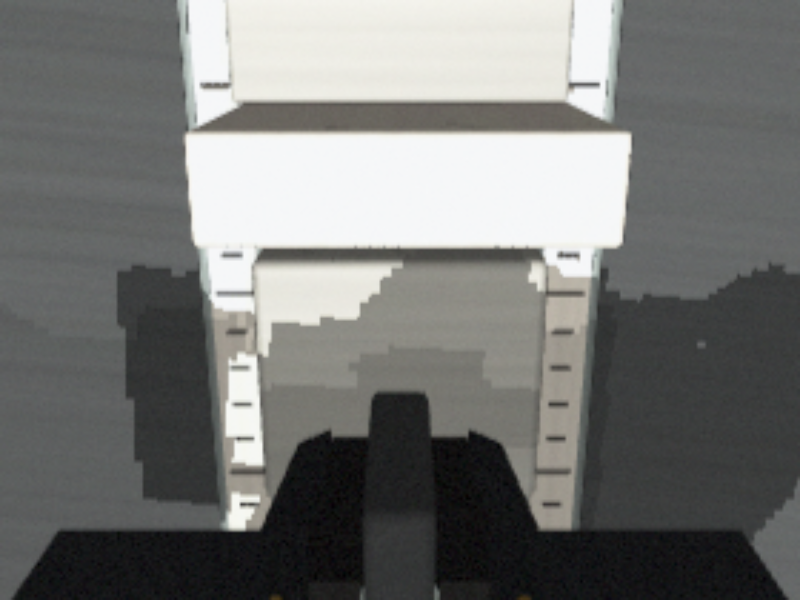

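The jaw block's front is at 34.0 mm and the tab's back face at about 49.1 mm, so the pad is pressed about 4.9 mm. The force step gives about 4.7 mm. I'll unload the arm, release, retreat and verify.

```bash
python3 - <<'E'
from h import *
o=[180,0,YC]
env.move_straight(cal(-.0058,0,.063),speed=.02); print(env.read_eef_pos(),env.read_force())
env.command_gripper(.040); p=env.read_eef_pos(); env.move_straight([*p[:2],.17],speed=.12)
env.reach(cal(-.09,0,.30),o); env.dwell(.3)
i,im,d=shot("fin"); C=tocal(cloud(i,d).reshape(-1,3))*1e3
g=(C[:,2]>92)&(C[:,2]<102)&(C[:,0]>25)&(C[:,0]<75)&(abs(C[:,1])<45); print(cv2.minAreaRect(C[g][:,:2].astype(np.float32)))
g=(abs(C[:,1])<24)&(C[:,2]>46.5)&(C[:,2]<54)&(C[:,0]>10)&(C[:,0]<62); h,e=np.histogram(C[g][:,0],bins=np.arange(10,62,1)); print(h.tolist())
g=(C[:,2]>93)&(C[:,2]<99)&(C[:,0]>-25)&(C[:,0]<25)&(abs(C[:,1])<12); print("post",cv2.minAreaRect(C[g][:,:2].astype(np.float32)))
j,b,ds=shot("fin_s","scene"); P=cloud(j,ds).reshape(-1,3); q=(P[:,0]>.5)&(P[:,0]<.66)&(P[:,1]>.2)&(P[:,1]<.31)&(P[:,2]>.06)&(P[:,2]<.13)
P0=cloud(j,np.load("pics/scene0d.npy")).reshape(-1,3); q0=(P0[:,0]>.5)&(P0[:,0]<.66)&(P0[:,1]>.2)&(P0[:,1]<.31)&(P0[:,2]>.06)&(P0[:,2]<.13); print("thin",P[q].mean(0),P0[q0].mean(0),env.read_clock())
cv2.imwrite("pics/fin2.png",np.hstack([cv2.resize(im[60:270,100:380],(400,300)),cv2.resize(b[100:340,120:440],(400,300))]))
E
```

```text
[ 0.60118431 -0.1665331   0.06321111] [-3.80965517  1.71404385  5.29111601]
((56.7374153137207, -0.8731327056884766), (16.117185592651367, 59.941837310791016), 0.22591494023799896)
[38, 38, 24, 14, 38, 39, 38, 38, 38, 19, 19, 38, 39, 39, 39, 39, 36, 13, 30, 38, 39, 39, 39, 0, 0, 0, 0, 0, 1, 38, 37, 39, 38, 38, 39, 38, 34, 33, 42, 3, 0, 0, 0, 0, 0, 0, 0, 0, 0, 0, 0]
post ((-6.706307888031006, 0.058811187744140625), (11.521915435791016, 22.58838653564453), 89.98048400878906)
thin [0.57541106 0.24665243 0.08232659] [0.57556192 0.24676489 0.0822139 ] 35.325
```

View pics/fin2.png

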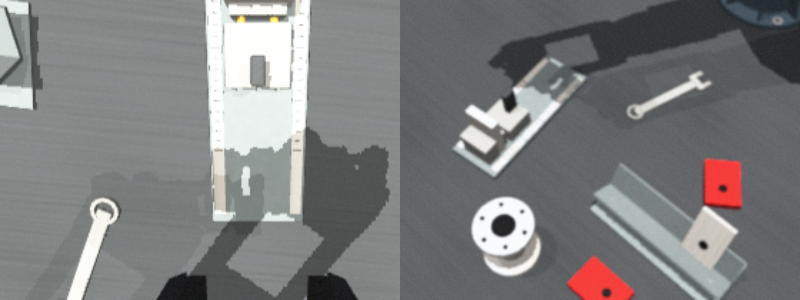

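The release may have shifted the jaw slightly: the far view suggests a pad travel of about 4–4.5 mm. One closer measurement will settle it.

```bash
python3 - <<'E'
from h import *
env.reach(cal(-.052,0,.165),[180,0,YC]); env.dwell(.2)
i,im,d=shot("near"); C=tocal(cloud(i,d).reshape(-1,3))*1e3
for a in(-20,0,20):
    g=(abs(C[:,1]-a)<4)&(C[:,2]>46.5)&(C[:,2]<54)&(C[:,0]>20)&(C[:,0]<62); x=np.sort(C[g][:,0]); dx=np.diff(x); k=dx.argmax(); print(a,len(x),"block end",x[k].round(2),"pad start",x[k+1].round(2),"last",x[-1].round(2),"pitch",np.median(dx[dx>.05]).round(2))
g=(C[:,2]>92)&(C[:,2]<102)&(C[:,0]>25)&(C[:,0]<75)&(abs(C[:,1])<45); print(cv2.minAreaRect(C[g][:,:2].astype(np.float32)),env.read_clock())
cv2.imwrite("pics/nearv.png",cv2.resize(im[0:150,180:380],(800,600)))
E
```

```text
-20 271 block end 33.1 pad start 39.5 last 49.05 pitch 0.74
0 260 block end 33.08 pad start 39.5 last 49.03 pitch 0.75
20 266 block end 33.07 pad start 39.47 last 49.12 pitch 0.76
((57.03014373779297, -0.8760757446289062), (16.09269142150879, 60.10293960571289), 0.06034363806247711) 36.1917
```

View pics/nearv.png

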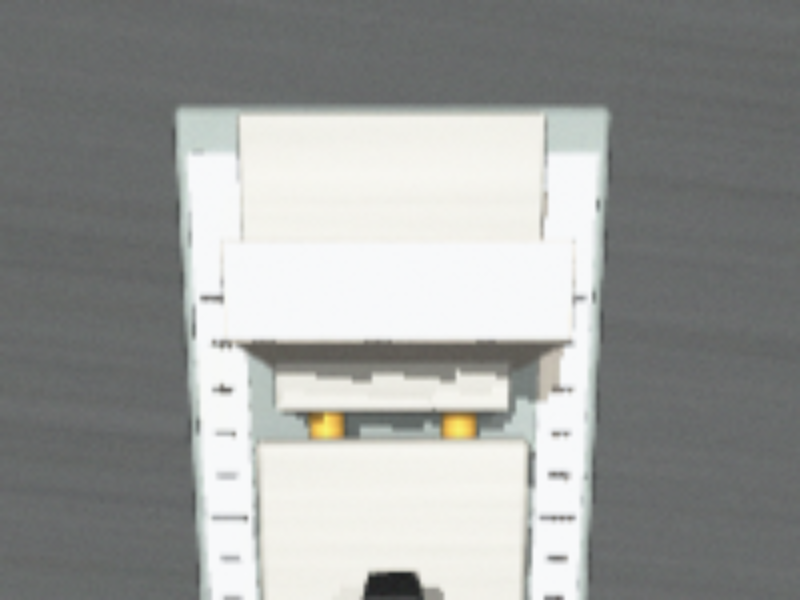

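The near view gives a pad travel of about 4.0–4.4 mm, with the tab flush and square on the fixed jaw. There is time left, so I'll nudge it about 0.7 mm nearer to half.

```bash
python3 - <<'E'
from h import *
def st():
    p=np.array(env.read_eef_pos()); f=np.array(env.read_force()); return ((p[:2]-O)@ex*1e3).round(2),(f[:2]@ex).round(2)
o=[180,0,YC]
env.reach(cal(-.0063,0,.15),o); env.move_straight(cal(-.0063,0,.063),speed=.12,f_stop=10); env.command_gripper(0,40)
a0,f=st(); print(a0,f,env.read_width()); x=-.0063; a=a0
while a<a0+1.3 and x<-.0005:
    x+=.0004; env.move_straight(cal(x,0,.063),speed=.01); a,f=st(); print(round(x*1e3,1),a,f)
    if f<-23: break
env.move_straight(cal((a+.6)/1e3,0,.063),speed=.02); print(st())
env.command_gripper(.040); p=env.read_eef_pos(); env.move_straight([*p[:2],.165],speed=.12)
env.reach(cal(-.052,0,.165),o); env.dwell(.2)
i,im,d=shot("near2"); C=tocal(cloud(i,d).reshape(-1,3))*1e3
for b in(-20,0,20):
    g=(abs(C[:,1]-b)<4)&(C[:,2]>46.5)&(C[:,2]<54)&(C[:,0]>20)&(C[:,0]<62); X=np.sort(C[g][:,0]); dx=np.diff(X); k=dx.argmax(); print(b,"block end",X[k].round(2),"pad start",X[k+1].round(2),"last",X[-1].round(2))
g=(C[:,2]>92)&(C[:,2]<102)&(C[:,0]>25)&(C[:,0]<75)&(abs(C[:,1])<45); print(cv2.minAreaRect(C[g][:,:2].astype(np.float32)),env.read_clock())
E
```

```text
-6.09 -0.66 0.011703607505890947
-5.9 -6.08 -2.47
-5.5 -6.09 -4.18
-5.1 -6.08 -6.69
-4.7 -6.09 -7.99
-4.3 -6.06 -10.31
-3.9 -6.1 -11.47
-3.5 -6.08 -13.55
-3.1 -6.08 -15.11
-2.7 -5.98 -16.91
-2.3 -5.75 -17.38
-1.9 -5.39 -17.03
-1.5 -5.04 -17.54
-1.1 -4.67 -18.43
(np.float64(-4.7), np.float64(-6.33))
-20 block end 34.73 pad start 39.42 last 48.8
0 block end 34.71 pad start 39.39 last 48.81
20 block end 34.69 pad start 39.38 last 48.79
((57.11723709106445, -0.8762550354003906), (16.25042724609375, 60.073665618896484), 0.04982684180140495) 43.6
```

```bash
python3 - <<'E'
from h import *
env.move_straight(cal(-.09,0,.26),speed=.2); print(env.read_clock()); env.close_job()
E
```

```text
44.2583
the job is handed in; nothing more can be done
```

I gauged the 16 mm tab and handed the job in at 44 s. The steps were: slide the jaw open to about 55 mm, stand the tab between the jaws and let go, then slide the jaw shut on it.

**Standing the tab:** before closing it was upright at mid-gap, 0.9 mm off the centreline and 0.4° off square.

**Final check:** the tab is upright and square to within 0.1°, and rests against the fixed jaw. The sprung pad is pressed in about 5.3–5.6 mm of its 10 mm, read from depth images with roughly ±0.4 mm of pixel error.

**Pad correction:** after the first release the pad read only about 4.0–4.4 mm from close up, although I had estimated 4.7–4.9 mm while still holding the jaw. I gripped the post once more and pushed, aiming for about 0.7 mm. The jaw moved about 1.4 mm, which puts the pad slightly past half.

**Other things on the bench:** the thin tab was within 0.2 mm of where it started, measured before that last nudge. I checked the spool and wrench only by eye in the pictures and saw no change. The gripper was clear of everything at the end.

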